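Pin the hinge of a filter holder's ring clamp

TASK

Join the two halves of the ring clamp on the filter holder: slide the loose half up to the holder until it stops against the flange, with its hinge tongue in the fork of the other half, then take the hinge pin (the tall round grip, not the low hex bolt) from the white block and push it down through the knuckles until its collar sits on the hinge. The holder is bolted down through slotted holes and is never quite where the drawing has it, so do it by feel and with light pressure only, never forcing anything (20 N is plenty); leave the pin standing in the closed clamp, and leave the bolt and the other things where they are.

Things in the scene. Friction and masses are not known exactly. Their poses are not given: they have to be found in the camera images.
- rig_plate: Fixed aluminium base plate, 220 x 168 x 4 mm, a dark screw in each corner. Origin: centre of its underside, so its top is at z = 4 mm in its own frame. Own +x is the direction in which the loose clamp half is slid home. On it stands a round steel filter holder with the far clamp half fixed round it.
- holder_nominal (a point): Point on the plate's top, at (38, 0, 4) mm in the plate's frame: the nominal axis of the holder (81 mm across, 65 mm tall). The holder is bolted down through slotted holes: its true axis is off this point by up to 12 mm along plate x and 5 mm along plate y, differently each time and not measured. It does not give.
- hinge_nominal (a point): Nominal hinge axis, at (38, 62, 44) mm in the plate's frame, level with the fork's top; off like the holder. The far half's fork has two knuckles 26 mm across, 0 to 13 and 29 to 40 mm above the plate's top, with upright 9.5 mm bores; it opens to plate -x. A spring ball in the upper bore grips the pin: pushing it down takes about 3 to 12 N all the way.
- near_half: Loose half of the ring clamp, 0.25 kg, flat on the plate: ring radii 42 and 54 mm, 40 mm tall. Origin: ring centre at the underside. It lies on the -x side of its origin; own +x points to the holder. Home, its origin is on the holder's true axis (within 1 mm), its x along the plate's x; two pads inside centre it on the flange as it is pushed along +x. It slides against 1 to 2 N and stays where left.
- near_eye (a point): Centre of the upright 9.5 mm bore in the loose half's tongue, at (0, 62, 21) mm in its frame. The tongue is 20 mm across, 14.5 to 27.5 mm above the underside, and enters the fork with 1.5 mm to spare above and below. Home, the half can still turn about 2 degrees either way, and the fork's bores are above and below this point within about 2 mm.
- near_tab (a point): Grip point on the loose half's tab: the tab is an upright plate 12 mm thick (across the half's y), 34 mm tall, reaching from x = -54 to x = -85 mm of the half's frame; this point is at (-68, 0, 22) mm. Free to be gripped from above with the fingers either side of it along y.
- hinge_pin: Loose steel hinge pin, 71 mm long, 50 g, upright in one of the two holes of the white block (either one). Origin: lower end; z up its axis. Shank 8 mm diameter up to 35 mm, tapered nose (6.4 mm at the tip, full at 3 mm up), collar 18 mm diameter from 35 to 39 mm, knurled grip 14 mm diameter from 39 to 71 mm. Seated, its lower end is 9 mm up in the plate's frame (5 mm above its top).
- pin_tip (a point): The pin's lower end, on its axis.
- pin_grip (a point): Grip point on the pin's axis, 59 mm above its lower end (the knurled grip is 14 mm in diameter here).
- pin_block: Fixed white plastic block, 36 x 90 x 37 mm, long side along its y. Origin: centre of its underside. Upright 9.5 mm holes at y = -25 and +25 mm hold the pin and the bolt by their collar or head, resting on its top.
- ear_bolt: Hex-head bolt for the clamp's ear, for a later step: shank 8 mm diameter, 30 mm long, head 15 mm across and 8 mm tall. Stands in the other hole of the block; must stay there. Origin: its lower end.
- tweezers: Bystander: fine steel tweezers; leave it alone. Origin: centre of its underside.
- loupe: Bystander: black eye loupe; leave it alone. Origin: centre of its underside.
- vial: Bystander: capped sample vial; leave it alone. Origin: centre of its underside.
- cassette: Bystander: round filter cassette; leave it alone. Origin: centre of its underside.

How it is judged:
By the outcome, as a careful person would: the job done as asked, in the order asked, and still so for the second after the job is handed in, with the robot touching nothing.
It also fails if it takes over 72 s, if anything falls off the work surface, if the arm or the gripper's body presses on something with over 40 N, if the wrist force passes 120 N, or if a joint passes its speed limit or range.

ROBOT

A 6-joint arm with a two-finger parallel gripper is mounted at the origin on a cart in front of the work surface, level with it; the furniture and walls round the work are solid. World frame = base frame: x ahead of the robot, y to its left, z up, the work surface at z = 0. Lengths are in m, angles in degrees, forces in N, time in s.
With the tool pointing down it reaches from about 0.4 to 0.825 m from the base axis. Payload 7 kg.
Tool frame: the origin (TCP) lies at the very end of the fingers, on their centre line; the grasp point (between the pads) lies 19 mm behind it (ctrl.grip_point_offset is the distance from the TCP to the grasp point, in m); x points along the fingers, z is the direction in which the jaws open and shut, and the axes are right-handed (so a half turn about x gives the same grasp; the last joint's range is limited). The gripper opens to 88 mm and grips with 3 to 60 N. Pads are 19 mm wide; open, the fingers measure 130 mm over their backs; the gripper's body (78 mm by 193 mm) begins 47 mm behind the grasp point.
Start: joints at [84.689, 20.546, 0.682, 0, -70.136, -16.507], TCP at [0.251, 0.627, 0.227] pointing down, gripper open.
Joint ranges: [-176.03, 176.03], [-82.01, 121.73], [-58.28, 71.71], [-173.87, 95.51], [-174.79, -0.11], [-173.66, 173.66]. Speed limits (degrees/s): [136.94, 136.94, 172.46, 180, 180, 180].

INTERFACE

Orientations are given as [roll, pitch, yaw] about the fixed x, y, z axes, in that order (R = Rz(yaw) Ry(pitch) Rx(roll)).
In Python, from plant import get_obs, snapshot, calibration, close_job, ctrl gives the robot as it stands.
- The arm moves only by the tool move_arm, never from a script. Its argument "commands" is a list that holds one entry, the list of rows, each a list of 4 numbers: the shift along the tool's x, y, z in cm, then the turn about the tool's x in rad. In form: [[[dx, dy, dz, spin], ...]]. A call has 1 to 8 rows; each row shifts and turns the commanded pose from where the row before left it, along the tool's axes as they then stand; what a row does not reach is not made up. A row lasts 1/10 s, in which the tool goes at most 50 mm and 8.59 degrees, less where a joint would pass 70% of its speed; a pose out of reach is approached as far as the arm can. A call with a gripper value outside its range is refused whole. "jaw" is the finger opening in cm, from 0 to 8.76, set as the call begins (left out, the last holds). The fingers move at their own pace and stop on an object; the grip force is fixed at half the most. Time passes only in rows, so rows that do not move let the fingers close. It gives the time, the measured TCP pose, the force and the opening at its end, in the units of the state.
- get_obs(): the state, without advancing time (a new reading comes with each control period).
- snapshot(name): name is "scene" or "top" or "wrist"; returns (picture, depth): 420x560x3 uint8, red, green, blue; 420x560 float32, m along the optical axis (not along the pixel's ray), 0 where there is no reading.
- calibration(name): a dict with "mtx" (3x3 intrinsics, pixels), "T" (4x4, takes a point from camera to world coordinates); the wrist camera has in their place "tool_from_camera" (4x4, takes a point from camera to tool coordinates, whose origin is the TCP and whose axes are the tool frame's). Camera axes: x right, y up, looking along -z (the intrinsics and any distortion apply to the point x, -y, -z); pixel columns grow to the right and rows downward; lengths in m; the calibration is good to about 2 mm. A picture is of the moment at which its call begins: read the wrist's pose just before it. calibration takes no time and is no camera call.
- close_job(): hands the job in, once; it reports no verdict.
The state is a dict: "clock": time; "joint_pos": joint angles; "qvel": joint speeds; "tau": joint torques, N m; "tool_pos": TCP position; "orientation": TCP orientation; "force": force on the tool from outside, world axes, zero at the start; "moment": the same for the moment, N m; "opening": finger opening in m.
Only numpy, scipy, OpenCV 4.12 (cv2) and the standard library are available. Lean on these libraries where they do the work, as an engineer would, in place of code of your own. Each camera call takes 0.05 s, during which the arm holds its last target. There are 200 camera calls.

## Working session

There is one attempt and no reset: what is moved stays moved. The work goes in short steps, Python scripts to look and compute and a tool call to move; the robot and the scene stay as the last step left them, time stands still between calls to the robot, and variables do not carry over. Pictures are saved under pics/ and viewed, about 8 in all and at most 12, crops included, and the job is handed in when it is done.

Besides the shell and the picture viewer there is one more tool, called after ">>>" by a JSON object that holds its "op" and its "data", one argument or row to a line. move_arm: Moves the arm, as the interface text tells. Its arguments: {"type":"object","properties":{"commands":{"type":"array"},"jaw":{"type":"number"}},"required":["commands"]}

```bash
ls; mkdir -p pics
cat > h.py <<'E'
import numpy as np,cv2,json
from plant import get_obs,snapshot,calibration,close_job,ctrl
from scipy.spatial.transform import Rotation as R
def Ttool(o):
    T=np.eye(4);T[:3,:3]=R.from_euler('xyz',o['orientation'],degrees=True).as_matrix();T[:3,3]=o['tool_pos'];return T
def snap(n):
    o=get_obs();c=calibration(n);p,d=snapshot(n)
    T=c['T'] if 'T' in c else Ttool(o)@np.array(c['tool_from_camera'])
    return p,d,np.array(c['mtx']),np.array(T)
def cloud(d,K,T):
    v,u=np.mgrid[:d.shape[0],:d.shape[1]]
    P=np.stack([(u-K[0,2])/K[0,0]*d,-(v-K[1,2])/K[1,1]*d,-d],-1)
    return P@T[:3,:3].T+T[:3,3]
E
python3 - <<'E'
from h import *
o=get_obs();print({k:np.round(v,3).tolist() for k,v in o.items()},ctrl.grip_point_offset)
print(Ttool(o).round(3))
for n in ['scene','top','wrist']:
    p,d,K,T=snap(n);np.savez(f'{n}0.npz',p=p,d=d,K=K,T=T);cv2.imwrite(f'pics/{n}0.png',p[...,::-1]);c=calibration(n);print(n,c.keys(),K.round(1).tolist(),T.round(3).tolist())
E
```

```text
pics
{'clock': 0.0, 'joint_pos': [84.69, 20.591, 0.636, -0.02, -70.136, -16.509], 'qvel': [-0.044, 0.026, -0.045, -0.028, 0.048, 0.062], 'tau': [0.001, -58.272, 29.305, 6.997, 0.007, -0.0], 'tool_pos': [0.251, 0.626, 0.226], 'orientation': [4.85, 89.906, -106.976], 'force': [-0.122, 0.22, -0.278], 'moment': [-0.014, -0.014, -0.002], 'opening': 0.088} 0.0188
[[-0.     0.928 -0.372  0.251]
 [-0.002 -0.372 -0.928  0.626]
 [-1.     0.     0.002  0.226]
 [ 0.     0.     0.     1.   ]]
scene dict_keys(['mtx', 'T']) [[381.4, 0.0, 281.3], [0.0, 381.4, 210.7], [0.0, 0.0, 1.0]] [[-0.877, 0.323, -0.357, 0.237], [-0.481, -0.555, 0.679, 0.442], [0.021, 0.767, 0.642, 0.626], [0.0, 0.0, 0.0, 1.0]]
top dict_keys(['mtx', 'T']) [[478.3, 0.0, 280.9], [0.0, 478.3, 207.4], [0.0, 0.0, 1.0]] [[0.02, 0.991, -0.129, 0.423], [-0.999, 0.015, -0.04, -0.159], [-0.038, 0.129, 0.991, 0.973], [0.0, 0.0, 0.0, 1.0]]
wrist dict_keys(['mtx', 'tool_from_camera']) [[365.9, 0.0, 285.1], [0.0, 365.9, 211.7], [0.0, 0.0, 1.0]] [[-0.373, 0.883, 0.286, 0.328], [-0.928, -0.356, -0.113, 0.596], [0.002, -0.308, 0.951, 0.386], [0.0, 0.0, 0.0, 1.0]]
```

View pics/top0.png

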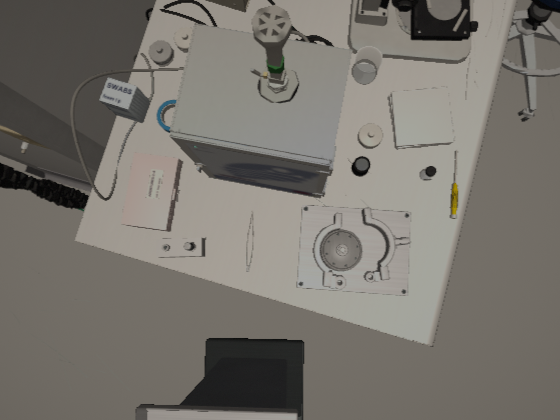

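View pics/scene0.png

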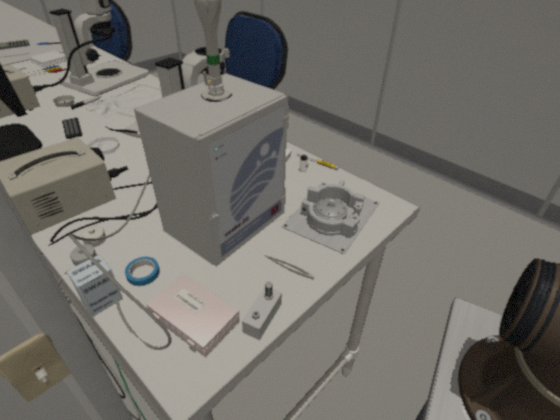

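Top view: the plate spans (298–410, 205–293), the holder is at (341,250), the loose half's tab is on the right at (402,240), the tongue is at (370,276) and the fork is at (340,283). The block is at (182,247) with the pin near (190,245). Next I'll measure these with depth.

Run:
```python
from h import *
z=np.load('top0.npz');p,d,K,T=[z[k] for k in 'pdKT'];C=cloud(d,K,T)
for n,(u,v) in dict(table=(260,300),boxtop=(200,60),boxtop2=(330,150),holder=(341,250),platecorner=(306,285),tab=(402,240),tongue=(370,276),fork=(340,283),pin=(190,245),bolt=(167,247),block=(178,247)).items(): print(n,C[v,u].round(4))
def blob(m,n):
    P=C[m];print(n,len(P),P.min(0).round(3),P.max(0).round(3),np.median(P,0).round(4))
V,U=np.mgrid[:420,:560]
w=(U>150)&(U<215)&(V>230)&(V<265)
blob(w&(C[...,2]>.03)&(C[...,2]<.041),'block');blob(w&(C[...,2]>.055),'pin');blob(w&(C[...,2]>.0415)&(C[...,2]<.05),'bolt')
w=(U>290)&(U<418)&(V>198)&(V<300)
m=w&(C[...,2]>.0405)&(C[...,2]<.049);print(np.histogram(C[w][:,2],bins=np.arange(-.004,.08,.004)))
crop=p[195:305,290:420];cr=cv2.resize(crop,None,fx=4,fy=4,interpolation=cv2.INTER_CUBIC)
crop2=p[225:270,150:215];c2=cv2.resize(crop2,None,fx=4,fy=4,interpolation=cv2.INTER_CUBIC)
im=np.zeros((440,790,3),np.uint8);im[:440,:520]=cr;im[:180,525:785]=c2
cv2.imwrite('pics/crop.png',im[...,::-1])
```

```text
table [ 0.3051 -0.0103 -0.9012]
boxtop [ 0.7225 -0.011   0.317 ]
boxtop2 [ 0.5898 -0.1998  0.3204]
holder [ 0.4622 -0.2377  0.0644]
platecorner [ 0.3937 -0.1736  0.0029]
tab [ 0.4848 -0.3574  0.0388]
tongue [ 0.4142 -0.3008  0.003 ]
fork [ 0.3995 -0.2402  0.0162]
pin [0.4661 0.0483 0.0703]
bolt [0.4625 0.099  0.0459]
block [0.4631 0.0788 0.0402]
block 731 [0.445 0.034 0.03 ] [0.482 0.125 0.041] [0.4626 0.0803 0.0364]
pin 72 [ 0.423 -0.159  0.055] [0.472 0.062 0.973] [0.4625 0.0508 0.072 ]
bolt 47 [0.457 0.047 0.042] [0.471 0.111 0.049] [0.4625 0.1029 0.0447]
(array([2380, 4902, 2145,   61,   49,   37,   32,   47,  131,   83,  172,
       1077,  588,  411,  431,   76,   29,   12,   14,    0]), array([-0.004,  0.   ,  0.004,  0.008,  0.012,  0.016,  0.02 ,  0.024,
        0.028,  0.032,  0.036,  0.04 ,  0.044,  0.048,  0.052,  0.056,
        0.06 ,  0.064,  0.068,  0.072,  0.076]))
```

View pics/crop.png

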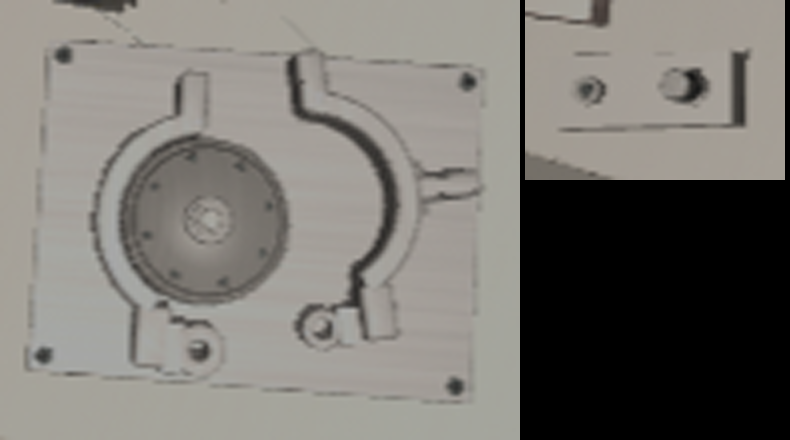

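```bash
cat >> h.py <<'E'
def ray(u,v,z,K,T):
    r=T[:3,:3]@np.array([(u-K[0,2])/K[0,0],-(v-K[1,2])/K[1,1],-1]);return T[:3,3]+r*(z-T[2,3])/r[2]
E
python3 - <<'E'
from h import *
z=np.load('top0.npz');p,d,K,T=[z[k] for k in 'pdKT'];C=cloud(d,K,T)
f=lambda u,v,z:ray(290+u/4-.4,195+v/4-.4,z,K,T)
S=np.array([f(64,55,.004),f(468,82,.004),f(456,386,.004),f(43,355,.004)])
print('screws',S.round(4).tolist());c=S.mean(0)
ex=((S[0]+S[3])-(S[1]+S[2]))[:2];ex/=np.linalg.norm(ex);ey=np.array([-ex[1],ex[0]])
print('plate c',c.round(4),'ex',ex.round(4),np.degrees(np.arctan2(*ex[::-1])))
P=lambda w:np.round(1e3*np.array([(w[:2]-c[:2])@ex,(w[:2]-c[:2])@ey]),1)
pts=dict(holder=(208,219,.069),fork=(199,350,.044),eye=(320,327,.0315),tabend=(478,183,.038),tabroot=(424,187,.038))
for n,q in pts.items(): w=f(*q);print(n,w.round(4),'plate',P(w))
print('nom holder',c[:2]+.038*ex,'nom hinge',c[:2]+.038*ex+.062*ey)
g=lambda u,v,z:ray(150+(u-525)/4-.4,225+v/4-.4,z,K,T)
print('pin top',g(676,84,.073),'bolt',g(588,90,.045))
# near-half top surface points & circle fits
V,U=np.mgrid[:420,:560]
Q=C.reshape(-1,3);L=np.stack([(Q[:,:2]-c[:2])@ex,(Q[:,:2]-c[:2])@ey],-1)*1e3
m=(Q[:,2]>.038)&(Q[:,2]<.048)&(abs(L[:,1])<50)
from scipy.optimize import least_squares
n=m&(L[:,0]>-90)&(L[:,0]<0)&(abs(L[:,1])<45)
def fit(n,s):
    X=L[n]
    def e(q): r=np.hypot(*(X-q[:2]).T);return np.maximum(0,np.abs(r-48)-6)+.0*r
    return least_squares(e,s,loss='soft_l1',f_scale=1).x,n.sum()
print('near ring',fit(m&(L[:,0]<5)&(L[:,0]>-53),[-30,0]),'z',np.median(Q[n][:,2]))
print('far ring',fit(m&(L[:,0]>40)&(L[:,0]<95),[38,0]))
h=(Q[:,2]>.06)&(Q[:,2]<.075)&(abs(L[:,0]-38)<60)&(abs(L[:,1])<60);print('holder top',L[h].mean(0),h.sum())
t=(Q[:,2]>.03)&(Q[:,2]<.045)&(L[:,0]<-62)&(L[:,0]>-110)&(abs(L[:,1])<40);print('tab pts',t.sum(),L[t].min(0),L[t].max(0),np.median(L[t],0),np.polyfit(L[t][:,0],L[t][:,1],1))
b=(Q[:,2]>.25)&(Q[:,0]>.4)&(Q[:,2]<.34);print('box',Q[b].min(0),Q[b].max(0), np.percentile(Q[b],1,axis=0))
E
```

```text
screws [[0.5481, -0.1707, 0.004], [0.5375, -0.3746, 0.004], [0.386, -0.3667, 0.004], [0.3968, -0.1623, 0.004]]
plate c [ 0.4671 -0.2686  0.004 ] ex [0.0524 0.9986] 86.99890434305446
holder [ 0.4632 -0.2384  0.069 ] plate [29.9  5.4]
fork [ 0.4018 -0.2366  0.044 ] plate [28.5 66.9]
eye [ 0.4138 -0.2959  0.0315] plate [-30.1  51.8]
tabend [ 0.4844 -0.3712  0.038 ] plate [-101.6  -22.6]
tabroot [ 0.482  -0.3452  0.038 ] plate [-75.8 -18.9]
nom holder [ 0.46909025 -0.23060549] nom hinge [ 0.40717528 -0.22735948]
pin top [0.46470629 0.05267165 0.073     ] bolt [0.46227379 0.10247132 0.045     ]
near ring (array([-47.21153831,  -5.2732676 ]), np.int64(204)) z 0.042950860566544236
far ring (array([24.76083762,  4.79678164]), np.int64(562))
holder top [29.694514    5.64823591] 55
tab pts 224 [-102.34911897  -37.95094474] [-62.0143035  23.9309338] [-71.72477935 -17.03377236] [ 0.5160743  25.72910607]
box [ 0.56616499 -0.229124    0.25001944] [0.85559519 0.32014083 0.339993  ] [ 0.57226189 -0.21641724  0.25309545]
```

>>> {"op": "move_arm", "data": {
  "commands": [
    [[0,2.2,4.2,0],[0,2.2,4.2,0],[0,2.2,4.2,0],[0,2.2,4.2,0],[0,2.2,4.2,0],[0,2.2,4.2,0]]
  ],
  "jaw": 6
}}

```text
clock: 0.75
tool_pos: [0.2796, 0.3415, 0.2263]
orientation: [-1.9, 90.0, -113.7]
force: [0.2, -0.1, 1.3]
opening: 0.0602
```

>>> {"op": "move_arm", "data": {
  "commands": [
    [[0,0,0,0.136],[0,0,0,0.136],[0,0,0,0.136],[0,0,0,0.136],[0,0,0,0.136],[0,0,0,0.136],[0,0,0,0.136],[0,0,0,0.134]]
  ]
}}

```text
clock: 1.55
tool_pos: [0.2797, 0.3434, 0.2264]
orientation: [35.6, 90.0, -138.8]
force: [-0.2, -0.2, -0.1]
opening: 0.06
```

>>> {"op": "move_arm", "data": {
  "commands": [
    [[0,3.4,-2.0,0],[0,3.4,-2.0,0],[0,3.4,-2.0,0],[0,3.4,-2.0,0],[0,4.2,-1.0,0],[0,4.2,-1.0,0],[0,4.2,-1.0,0],[0,4.2,-1.0,0]]
  ]
}}

```text
clock: 2.35
tool_pos: [0.4308, 0.052, 0.2267]
orientation: [-146.8, 90.0, 39.2]
force: [1.2, 1.2, -1.6]
opening: 0.06
```

>>> {"op": "move_arm", "data": {
  "commands": [
    [[0,4.9,-0.1,0],[0,4.9,-0.1,0],[0,4.9,-0.1,0],[0,4.9,-0.1,0],[0,4.9,-0.1,0],[0,4.9,-0.1,0],[0,4.9,-0.1,0],[0,4.5,-0.1,0]]
  ]
}}

```text
clock: 3.15
tool_pos: [0.4786, -0.3337, 0.2263]
orientation: [-28.8, 90.0, 157.2]
force: [1.1, 1.6, 0.7]
opening: 0.0603
```

Run:
```python
from h import *
o=get_obs();print({k:np.round(v,4).tolist() for k,v in o.items() if k in('tool_pos','joint_pos','force','orientation')})
p,d,K,T=snap('wrist');np.savez('w1.npz',p=p,d=d,K=K,T=T);print(T.round(3))
cv2.imwrite('pics/w1.png',cv2.resize(p,(784,588),interpolation=cv2.INTER_CUBIC)[...,::-1])
```

```text
{'joint_pos': [-15.6965, 12.0058, -11.2298, -0.0024, -66.7818, 21.625], 'tool_pos': [0.4786, -0.3337, 0.2263], 'orientation': [-28.7521, 89.9825, 157.1755], 'force': [1.0843, 1.5959, 0.7345]}
[[-0.995  0.097  0.032  0.487]
 [-0.102 -0.947 -0.306 -0.417]
 [ 0.001 -0.308  0.951  0.386]
 [ 0.     0.     0.     1.   ]]
```

View pics/w1.png

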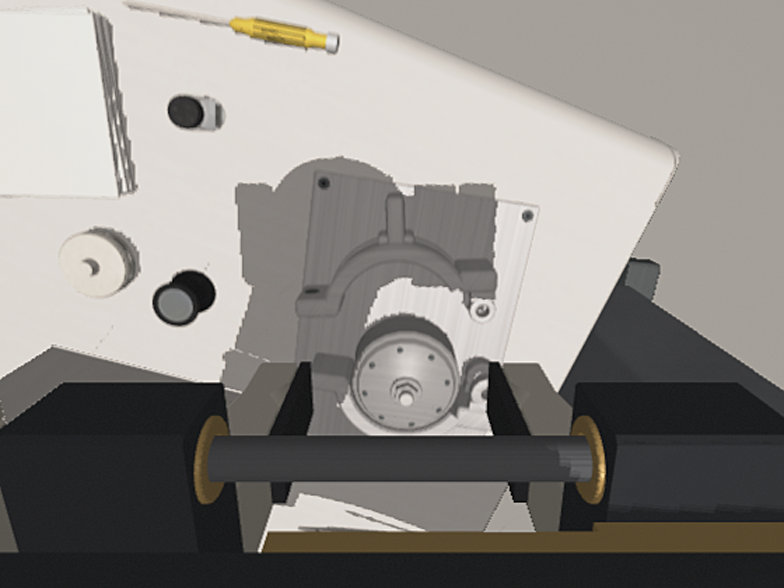

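Run:
```python
from h import *
z=np.load('w1.npz');p,d,K,T=[z[k] for k in 'pdKT'];C=cloud(d,K,T)
f=lambda u,v,z:ray(u/1.4,v/1.4,z,K,T)
for n,q in dict(scrA=(323,184,.004),scrB=(528,216,.004),eye=(482,311,.0315),tabend=(395,196,.038),tabroot=(397,232,.038),vial=(185,110,.03)).items(): 
    w=f(*q);u,v=int(q[0]/1.4),int(q[1]/1.4);print(n,w.round(4),'depth:',C[v,u].round(4))
Q=C.reshape(-1,3)
def st(n,m): print(n,m.sum(),Q[m].min(0).round(4),Q[m].max(0).round(4),np.median(Q[m],0).round(4))
t=(Q[:,1]<-.335)&(Q[:,1]>-.40)&(Q[:,2]>.030)&(Q[:,2]<.041)&(Q[:,0]>.45)&(Q[:,0]<.52);st('tab',t)
a=np.polyfit(Q[t][:,1],Q[t][:,0],1);print(a,np.degrees(np.arctan(a[0])))
h=(Q[:,2]>.064)&(Q[:,2]<.0735)&(abs(Q[:,0]-.463)<.055)&(abs(Q[:,1]+.238)<.055);st('holder',h)
pts=Q[h][:,:2].astype(np.float32)*1000
print(cv2.minEnclosingCircle(pts))
# near ring fit, top
from scipy.optimize import least_squares
m=(Q[:,2]>.040)&(Q[:,2]<.049)&(Q[:,1]<-.29)&(Q[:,1]>-.345)&(abs(Q[:,0]-.475)<.045);st('ring',m)
X=Q[m][:,:2]*1e3
e=lambda q:np.maximum(0,np.abs(np.hypot(*(X-q).T)-48)-6)
r=least_squares(e,[475,-287],loss='soft_l1');print('near ring c',r.x,r.cost)
for n,zl in (('tbl',(-.01,.002)),):
    k=(abs(Q[:,2])<.01)&(Q[:,1]<-.4);print(np.median(Q[k][:,2]))
b=(Q[:,2]<.012)&(Q[:,2]>-.005);b&=(abs(Q[:,0]-.45)<.04)&(abs(Q[:,1]+.35)<.03);st('plate',b)
```

```text
scrA [ 0.5384 -0.374   0.004 ] depth: [ 0.5389 -0.3746  0.0063]
scrB [ 0.3849 -0.3662  0.004 ] depth: [ 0.386  -0.3669  0.0073]
eye [ 0.4134 -0.2975  0.0315] depth: [ 0.4081 -0.2885  0.0042]
tabend [ 0.4853 -0.3749  0.038 ] depth: [ 0.4854 -0.3736  0.0279]
tabroot [ 0.4815 -0.3507  0.038 ] depth: [ 0.4821 -0.3515  0.0391]
vial [ 0.6273 -0.4152  0.03  ] depth: [ 0.6196 -0.4157  0.0499]
tab 549 [ 0.4506 -0.3738  0.0301] [ 0.5028 -0.335   0.0409] [ 0.4834 -0.3535  0.0389]
[-0.14355023  0.4317933 ] -8.169015457447461
holder 165 [ 0.4563 -0.2489  0.064 ] [ 0.4715 -0.2327  0.072 ] [ 0.4641 -0.2419  0.0672]
((464.2335205078125, -240.44747924804688), 8.462235450744629)
ring 1502 [ 0.4301 -0.3449  0.04  ] [ 0.52   -0.2903  0.0484] [ 0.4793 -0.3297  0.0453]
near ring c [ 473.46822392 -289.87858366] 53.263069623041524
0.0014224111159091835
plate 2936 [ 4.1e-01 -3.8e-01 -3.0e-04] [ 0.49   -0.3201  0.012 ] [ 0.4413 -0.359   0.0055]
```

Wrist view: the tab top runs from (395,196) to (397,240), the eye is at (482,311) and the boss is at (405,398). Both cameras agree to within 2 mm. The loose half sits at about (0.475, −0.289), turned about 11° from the plate, and the holder axis is at about (0.464, −0.240). I'll descend over the tab now.

>>> {"op": "move_arm", "data": {
  "commands": [
    [[0,2.6,-0.2,-0.04],[4.5,0,0,0],[4.5,0,0,0],[4.5,0,0,0],[4.5,0,0,0],[1.8,0,0,0],[1.8,0,0,0],[0,0,0,0]]
  ]
}}

```text
clock: 4.0
tool_pos: [0.4816, -0.3562, 0.0077]
orientation: [-30.4, 89.7, 157.8]
force: [-0.1, -0.3, 0.1]
opening: 0.0601
```

>>> {"op": "move_arm", "data": {
  "commands": [
    [[0,0,0,0],[0,0,0,0],[0,0,0,0],[0,0,0,0],[0,0,0,0],[0,0,0,0]]
  ],
  "jaw": 3
}}

```text
clock: 4.6
tool_pos: [0.4838, -0.3571, 0.0109]
orientation: [155.4, 90.0, -16.3]
force: [0.5, 0.5, -0.5]
opening: 0.0301
```

>>> {"op": "move_arm", "data": {
  "commands": [
    [[0,0,0,0],[0,0,0,0],[0,0,0,0],[0,0,0,0],[0,0,0,0],[0,0,0,0]]
  ],
  "jaw": 0
}}

```text
clock: 5.2
tool_pos: [0.4837, -0.357, 0.0106]
orientation: [122.7, 90.0, -49.0]
force: [0.6, 0.7, -0.5]
opening: 0.0118
```

Run:
```python
from h import *
o=get_obs();print({k:np.round(v,4).tolist() for k,v in o.items() if k not in('qvel','tau')})
p,d,K,T=snap('wrist');np.savez('w2.npz',p=p,d=d,K=K,T=T)
cv2.imwrite('pics/w2.png',cv2.resize(p,(784,588),interpolation=cv2.INTER_CUBIC)[...,::-1])
```

```text
{'clock': 5.2, 'joint_pos': [-17.8272, 26.206, -22.8108, 0.0036, -40.9793, 26.0798], 'tool_pos': [0.4837, -0.357, 0.0106], 'orientation': [122.7073, 89.9954, -49.0373], 'force': [0.5901, 0.6668, -0.5355], 'moment': [-0.0008, -0.1343, 0.007], 'opening': 0.0118}
```

View pics/w2.png

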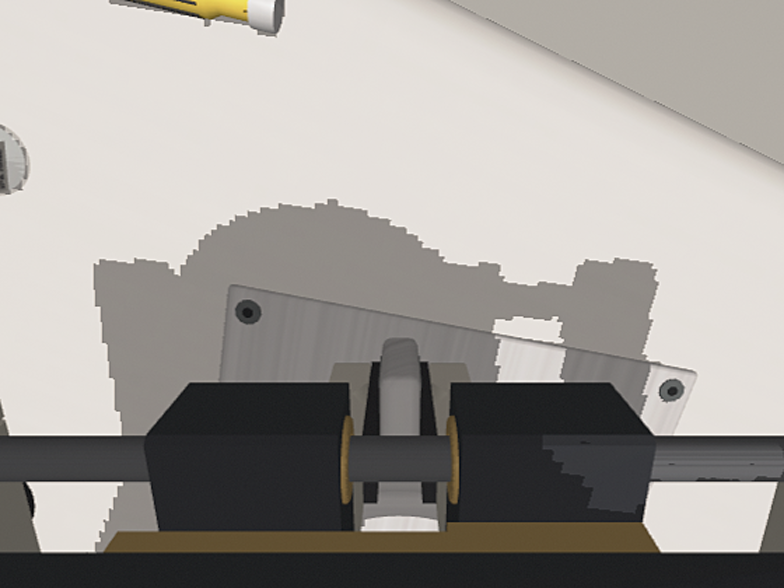

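The tab is gripped at 11.8 mm, centred between the pads at about (400,400). Next I turn the half parallel to the plate, about −11°, and shift it sideways into line with the holder.

>>> {"op": "move_arm", "data": {
  "commands": [
    [[0,0,0,0.049],[0,0,0,0.049],[0,0,0,0.049],[0,0,0,0.049],[0,0,0.65,0],[0,0,0.65,0],[0,0,0.65,0],[0,0,0.65,0]]
  ]
}}

```text
clock: 6.05
tool_pos: [0.4569, -0.3556, 0.0105]
orientation: [-62.8, 90.0, 114.3]
force: [0.1, -0.3, -1.4]
opening: 0.0116
```

>>> {"op": "move_arm", "data": {
  "commands": [
    [[0,0,0,0],[0,0,0,0]]
  ]
}}

```text
clock: 6.25
tool_pos: [0.4567, -0.3555, 0.0105]
orientation: [-15.0, 89.9, 162.1]
force: [-2.8, 0.1, 1.4]
opening: 0.0122
```

Run:
```python
from h import *
o=get_obs();print({k:np.round(v,4).tolist() for k,v in o.items() if k not in('qvel','tau')})
p,d,K,T=snap('top')
f=lambda u,v,z:ray(u,v,z,K,T)
cv2.imwrite('pics/t2.png',cv2.resize(p[195:305,290:420],None,fx=5,fy=5,interpolation=cv2.INTER_CUBIC)[...,::-1]);np.savez('t2.npz',p=p,d=d,K=K,T=T)
```

```text
{'clock': 6.25, 'joint_pos': [-18.5482, 24.6445, -25.7247, 0.0013, -39.7103, 15.5643], 'tool_pos': [0.4567, -0.3555, 0.0105], 'orientation': [-14.9618, 89.9205, 162.0553], 'force': [-2.8018, 0.1165, 1.4127], 'moment': [0.1824, 0.6858, 0.0949], 'opening': 0.0122}
```

View pics/t2.png

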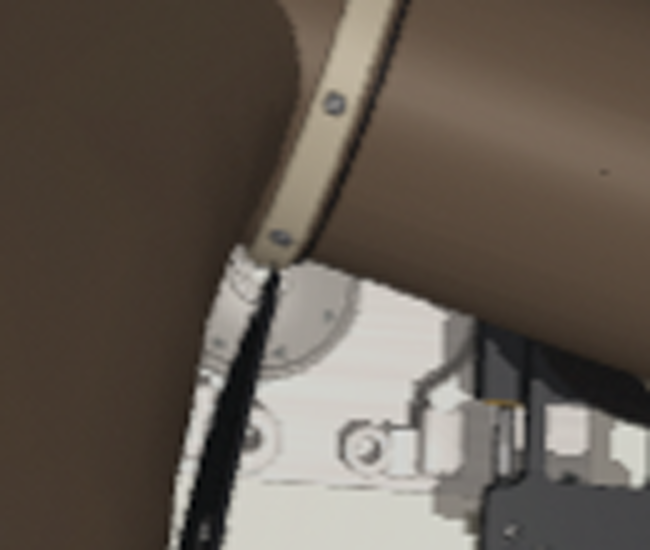

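The eye is at crop (366,448) and the fork bore is at about (250,437). I'll compute their offset.

Run:
```python
from h import *
z=np.load('t2.npz');K,T=z['K'],z['T']
f=lambda u,v,z:ray(290+u/5-.4,195+v/5-.4,z,K,T)
ex=np.array([.0515,.9987]);ey=np.array([-.9987,.0515])
e=f(366,447,.0315)[:2];print('eye',e)
for q in [(199/4*5,350/4*5),(252,437)]:
    k=f(*q,.044)[:2];print('fork',k,'d ex,ey',(k-e)@ex,(k-e)@ey)
z=np.load('top0.npz');p=z['p'];C=cloud(z['d'],z['K'],z['T']).reshape(-1,3)
# holder boss and far fork top from top depth
for n,c,r,(a,b) in (('flange',(.4637,-.2394),.045,(.050,.060)),('boss',(.4637,-.2394),.02,(.062,.075)),('fork',(.402,-.237),.016,(.040,.048))):
    m=(np.hypot(C[:,0]-c[0],C[:,1]-c[1])<r)&(C[:,2]>a)&(C[:,2]<b);X=C[m][:,:2].astype(np.float32)*1000;print(n,m.sum(),cv2.minEnclosingCircle(X),np.median(C[m],0).round(4))
```

```text
eye [ 0.39886123 -0.28279163]
fork [ 0.40182336 -0.23658888] d ex,ey 0.0462952352860491 -0.0005788332205093139
fork [ 0.40203858 -0.23782563] d ex,ey 0.045071174675184976 -0.000857468656667186
flange 750 ((464.2364807128906, -239.1155548095703), 34.78985595703125) [ 0.4624 -0.2388  0.0528]
boss 39 ((462.6861572265625, -238.96336364746094), 7.508049011230469) [ 0.4639 -0.239   0.0659]
fork 133 ((401.9866638183594, -234.21800231933594), 13.859188079833984) [ 0.4018 -0.2341  0.0431]
```

>>> {"op": "move_arm", "data": {
  "commands": [
    [[0,-0.5,-0.07,0],[0,-0.5,0,0],[0,-0.5,0,0],[0,-0.5,0,0],[0,-0.5,0,0],[0,-0.5,0,0],[0,-0.4,0,0],[0,-0.3,0,0]]
  ]
}}

```text
clock: 7.1
tool_pos: [0.4602, -0.3183, 0.0105]
orientation: [-30.3, 90.0, 146.7]
force: [0.2, 0.3, -1.7]
opening: 0.0116
```

>>> {"op": "move_arm", "data": {
  "commands": [
    [[0,-0.1,0,0],[0,-0.1,0,0],[0,-0.1,0,0]]
  ]
}}

```text
clock: 7.4
tool_pos: [0.4604, -0.3158, 0.0105]
orientation: [152.6, 90.0, -30.3]
force: [-0.5, -2.1, -1.2]
opening: 0.0117
```

>>> {"op": "move_arm", "data": {
  "commands": [
    [[0,-0.1,0,0],[0,-0.1,0,0]]
  ]
}}

```text
clock: 7.6
tool_pos: [0.4605, -0.3138, 0.0106]
orientation: [53.4, 90.0, -129.6]
force: [0.2, -0.9, -1.2]
opening: 0.0122
```

>>> {"op": "move_arm", "data": {
  "commands": [
    [[0,-0.1,0,0],[0,-0.1,0,0]]
  ]
}}

```text
clock: 7.8
tool_pos: [0.4606, -0.3117, 0.0105]
orientation: [-14.5, 90.0, 162.5]
force: [-0.0, -0.7, -1.4]
opening: 0.012
```

>>> {"op": "move_arm", "data": {
  "commands": [
    [[0,-0.1,0,0]]
  ]
}}

```text
clock: 7.9
tool_pos: [0.4606, -0.3107, 0.0105]
orientation: [-22.6, 90.0, 154.4]
force: [-0.5, -1.8, -1.5]
opening: 0.0117
```

>>> {"op": "move_arm", "data": {
  "commands": [
    [[0,-0.1,0,0]]
  ]
}}

```text
clock: 8.0
tool_pos: [0.4607, -0.3097, 0.0105]
orientation: [2.6, 90.0, 179.6]
force: [0.5, -0.1, -1.8]
opening: 0.0118
```

>>> {"op": "move_arm", "data": {
  "commands": [
    [[0,-0.1,0,0]]
  ]
}}

```text
clock: 8.1
tool_pos: [0.4608, -0.3087, 0.0106]
orientation: [-106.9, 90.0, 70.2]
force: [-0.2, -0.9, -0.3]
opening: 0.0116
```

>>> {"op": "move_arm", "data": {
  "commands": [
    [[0,-0.1,0,0]]
  ]
}}

```text
clock: 8.2
tool_pos: [0.4608, -0.3077, 0.0105]
orientation: [-12.5, 90.0, 164.5]
force: [0.5, -1.7, -0.6]
opening: 0.012
```

>>> {"op": "move_arm", "data": {
  "commands": [
    [[0,-0.05,0,0]]
  ]
}}

```text
clock: 8.3
tool_pos: [0.4608, -0.3074, 0.0106]
orientation: [65.4, 90.0, -117.6]
force: [-0.8, -5.9, -2.7]
opening: 0.0118
```

>>> {"op": "move_arm", "data": {
  "commands": [
    [[0,-0.05,0,0]]
  ]
}}

```text
clock: 8.4
tool_pos: [0.4609, -0.3074, 0.0106]
orientation: [85.8, 90.0, -97.1]
force: [-1.8, -8.5, -4.0]
opening: 0.0117
```

>>> {"op": "move_arm", "data": {
  "commands": [
    [[0,-0.03,0,0],[0,0,0,0]]
  ]
}}

```text
clock: 8.6
tool_pos: [0.4608, -0.3074, 0.0106]
orientation: [85.3, 89.9, -97.6]
force: [-0.9, -7.8, -3.7]
opening: 0.0118
```

>>> {"op": "move_arm", "data": {
  "commands": [
    [[0,0,0,0],[0,0,0,0],[0,0,0,0]]
  ],
  "jaw": 3
}}

```text
clock: 8.9
tool_pos: [0.461, -0.3063, 0.0107]
orientation: [-153.7, 90.0, 23.3]
force: [-0.5, -0.3, -0.2]
opening: 0.0283
```

>>> {"op": "move_arm", "data": {
  "commands": [
    [[-2.5,0,0,0],[-4,0,0,0],[-4.5,0,0,0],[-4.5,1,0,0],[-4,3,0,0],[0,4,0,0],[0,0,0,0]]
  ]
}}

```text
clock: 9.6
tool_pos: [0.4572, -0.3894, 0.207]
orientation: [152.6, 89.8, -30.5]
force: [-0.9, 0.6, -1.4]
opening: 0.0302
```

Run:
```python
from h import *
o=get_obs();print({k:np.round(v,4).tolist() for k,v in o.items() if k not in('qvel','tau')})
p,d,K,T=snap('wrist');np.savez('w3.npz',p=p,d=d,K=K,T=T)
cv2.imwrite('pics/w3.png',cv2.resize(p,(784,588),interpolation=cv2.INTER_CUBIC)[...,::-1])
```

```text
{'clock': 9.6, 'joint_pos': [-21.7819, 14.2492, -10.885, 0.0315, -64.6801, 18.6754], 'tool_pos': [0.4572, -0.3894, 0.207], 'orientation': [152.5922, 89.8122, -30.5009], 'force': [-0.8737, 0.6223, -1.444], 'moment': [0.1667, 0.0155, -0.0519], 'opening': 0.0302}
```

View pics/w3.png

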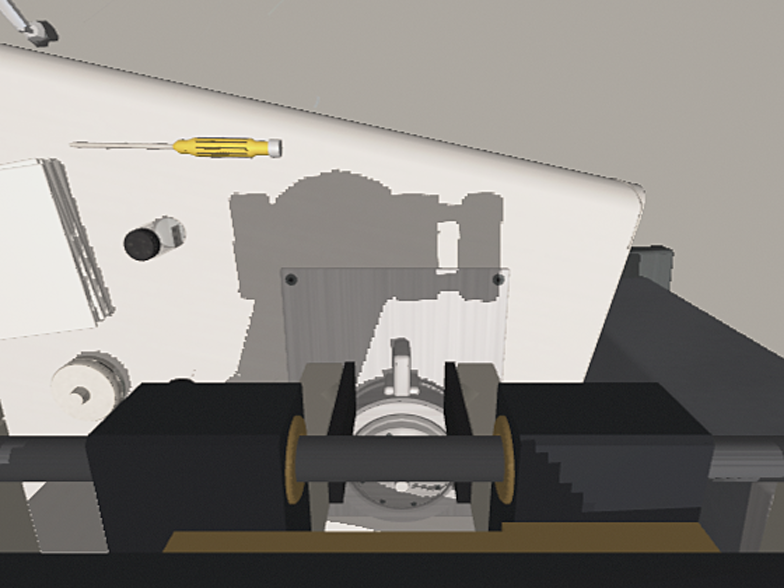

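The fingers hide the hinge here. I'll move along the way to the pin, to a spot where the wrist camera sees it.

>>> {"op": "move_arm", "data": {
  "commands": [
    [[0,-3.9,1.1,0],[0,-3.9,1.1,0],[0,-3.9,1.1,0],[0,-3.9,1.1,0],[0,-3.9,1.2,0],[0,0,0,0]]
  ]
}}

```text
clock: 10.25
tool_pos: [0.4094, -0.185, 0.2055]
orientation: [-103.7, 89.9, 73.6]
force: [0.7, -0.4, 0.3]
opening: 0.0299
```

Run:
```python
from h import *
o=get_obs();print({k:np.round(v,4).tolist() for k,v in o.items() if k not in('qvel','tau')})
p,d,K,T=snap('wrist');np.savez('w4.npz',p=p,d=d,K=K,T=T)
c=p[60:360,140:540];cv2.imwrite('pics/w4.png',cv2.resize(c,None,fx=2,fy=2,interpolation=cv2.INTER_CUBIC)[...,::-1])
```

```text
{'clock': 10.25, 'joint_pos': [0.9008, -0.3322, -28.1853, -0.0748, -62.1263, -3.6155], 'tool_pos': [0.4094, -0.185, 0.2055], 'orientation': [-103.6697, 89.9308, 73.5806], 'force': [0.6866, -0.3825, 0.3002], 'moment': [0.0549, -0.1887, -0.0628], 'opening': 0.0299}
```

View pics/w4.png

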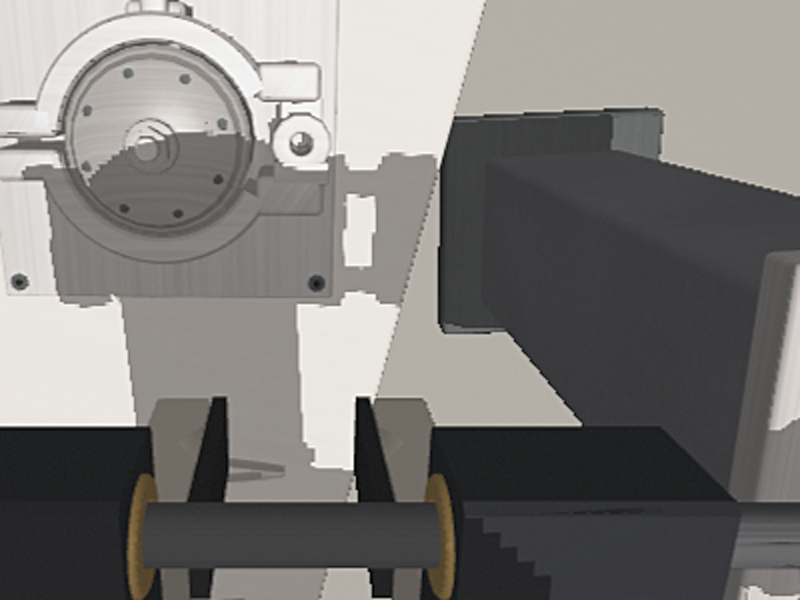

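The clamp looks closed: the fork bore is at crop (300,142), and the loose half is round the holder. I'll zoom on the hinge and compute its position.

Run:
```python
from h import *
z=np.load('w4.npz');p,d,K,T=[z[k] for k in 'pdKT']
g=cv2.cvtColor(p,cv2.COLOR_RGB2GRAY)
c=p[95:170,120:330];cv2.imwrite('pics/w4z.png',np.hstack([cv2.resize(p[105:160,255:325],None,fx=8,fy=8,interpolation=cv2.INTER_CUBIC)])[...,::-1])
f=lambda u,v,z:ray(140+u/2-.25,60+v/2-.25,z,K,T)
b=f(300,142,.044);print('bore',b)
print('boss',f(152,147,.069),'near eye est')
for s in ((19,281),(317,283)): print('screw',f(*s,.004))
```

```text
bore [ 0.40253156 -0.23727808  0.044     ]
boss [ 0.46163389 -0.24066296  0.069     ] near eye est
screw [ 0.5496114  -0.17055039  0.004     ]
screw [ 0.39672985 -0.16191235  0.004     ]
```

View pics/w4z.png

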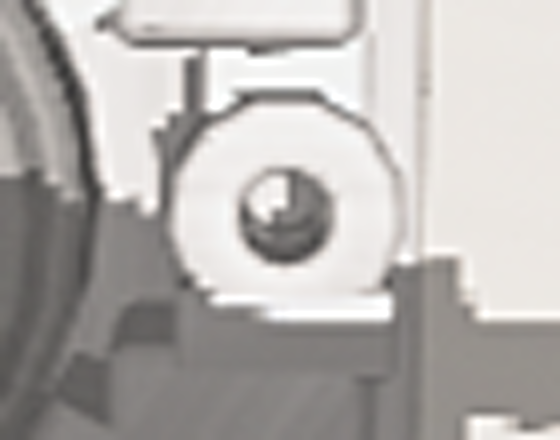

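>>> {"op": "move_arm", "data": {
  "commands": [
    [[-0.5,-4.7,-0.9,0],[-0.5,-4.7,-0.9,0],[-0.5,-4.7,-0.9,0],[-0.5,-4.7,-0.9,0],[-0.5,-4.7,-0.9,0],[-0.4,-4.7,-0.3,0],[0,0,0,0]]
  ]
}}

```text
clock: 11.0
tool_pos: [0.4749, 0.0946, 0.2345]
orientation: [-151.3, 90.0, 25.9]
force: [-0.7, -1.2, -1.5]
opening: 0.0299
```

Run:
```python
from h import *
o=get_obs();print({k:np.round(v,4).tolist() for k,v in o.items() if k not in('qvel','tau')})
p,d,K,T=snap('wrist');np.savez('w5.npz',p=p,d=d,K=K,T=T)
c=p[60:360,140:540];cv2.imwrite('pics/w5.png',cv2.resize(c,None,fx=2,fy=2,interpolation=cv2.INTER_CUBIC)[...,::-1])
```

```text
{'clock': 11.0, 'joint_pos': [34.6041, 1.9443, -21.9151, 0.0057, -66.1069, -37.3622], 'tool_pos': [0.4749, 0.0946, 0.2345], 'orientation': [-151.3249, 89.9658, 25.9194], 'force': [-0.6553, -1.1949, -1.5428], 'moment': [-0.0483, 0.0058, 0.0028], 'opening': 0.0299}
```

View pics/w5.png

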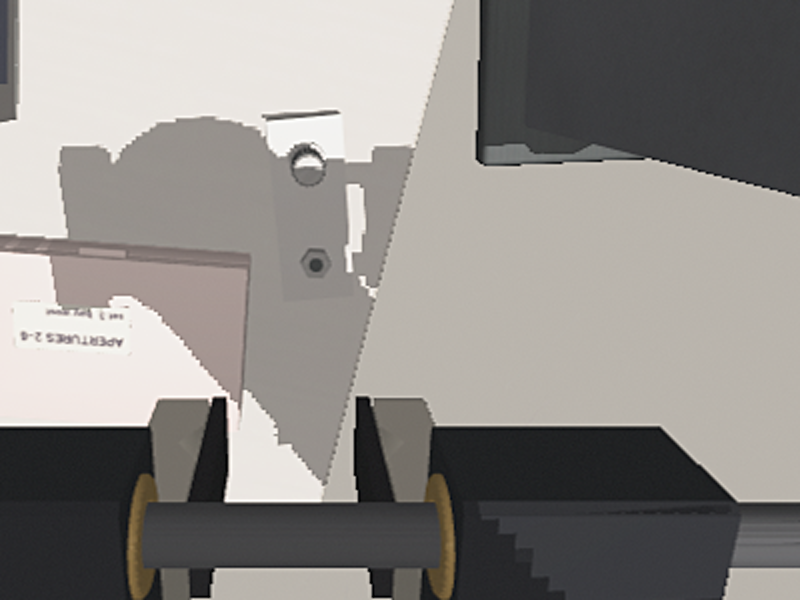

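Wrist view: the pin is at about crop (308,164) and the bolt is at (316,265). I'll get the pin axis from the depth pixels of its top, using the same camera geometry as for the bore.

Run:
```python
from h import *
z=np.load('w5.npz');p,d,K,T=[z[k] for k in 'pdKT'];C=cloud(d,K,T)
V,U=np.mgrid[:420,:560]
w=(U>270)&(U<325)&(V>110)&(V<215)
for a,b in ((.066,.08),(.05,.08),(.0385,.045),(.032,.0385)):
    m=w&(C[...,2]>a)&(C[...,2]<b);X=C[m];print(a,m.sum(),X.min(0).round(4),X.max(0).round(4),np.median(X,0).round(4),'px',U[m].min(),U[m].max(),V[m].min(),V[m].max())
m=w&(C[...,2]>.066)&(C[...,2]<.08);(c,r)=cv2.minEnclosingCircle(np.stack([U[m],V[m]],-1).astype(np.float32));print(c,r,'pin',ray(*c,.073,K,T))
print('bolt',ray(140+316/2-.25,60+265/2-.25,.045,K,T))
z4=np.load('w4.npz');print('bore',ray(290.6,131.7,.044,z4['K'],z4['T']))
cv2.imwrite('pics/w5z.png',cv2.resize(p[115:205,265:335],None,fx=6,fy=6,interpolation=cv2.INTER_CUBIC)[...,::-1])
```

```text
0.066 230 [0.4577 0.0468 0.0661] [0.4719 0.0616 0.0771] [0.4649 0.0536 0.0742] px 286 302 136 153
0.05 259 [0.4577 0.0468 0.0506] [0.4719 0.0616 0.0771] [0.4649 0.0528 0.0741] px 286 302 134 153
0.0385 1690 [0.4444 0.0336 0.0385] [0.4833 0.1243 0.0449] [0.463  0.0771 0.0391] px 273 316 117 210
0.032 1238 [0.4444 0.0336 0.0324] [0.4834 0.1247 0.0385] [0.4649 0.0786 0.038 ] px 273 316 117 210
(293.81817626953125, 144.09091186523438) 8.946678161621094 pin [0.46506902 0.05369357 0.073     ]
bolt [0.46271161 0.10465756 0.045     ]
bore [ 0.40183638 -0.23643948  0.044     ]
```

View pics/w5z.png

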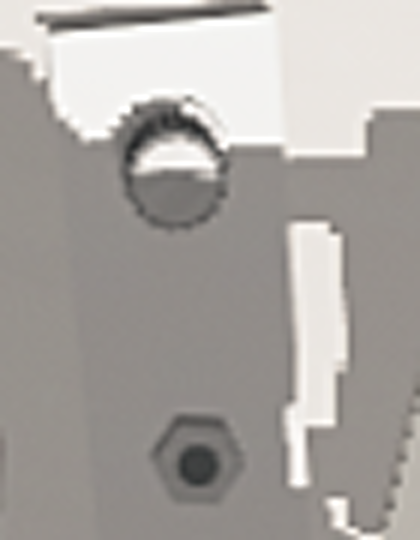

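Pin top: centre at zoom (174,180), giving (0.465, 0.0537). That is 51 mm from the bolt, as the block requires. Descending on it with the same tool orientation.

>>> {"op": "move_arm", "data": {
  "commands": [
    [[0,2.1,0.4,0],[0,2.05,0.4,0],[4,0,0,0],[4,0,0,0],[4,0,0,0],[3,0,0,0],[2,0,0,0],[2,0,0,0]]
  ],
  "jaw": 4
}}

```text
clock: 11.85
tool_pos: [0.4628, 0.0478, 0.0431]
orientation: [34.1, 89.9, -149.0]
force: [0.9, -0.2, 0.4]
opening: 0.0396
```

>>> {"op": "move_arm", "data": {
  "commands": [
    [[0,0,0,0],[0,0,0,0]]
  ]
}}

```text
clock: 12.05
tool_pos: [0.4633, 0.0484, 0.0446]
orientation: [41.8, 89.9, -141.2]
force: [0.8, -0.3, 0.5]
opening: 0.0399
```

>>> {"op": "move_arm", "data": {
  "commands": [
    [[0,-0.25,-0.08,0],[0,-0.25,-0.07,0],[0,0,0,0],[0,0,0,0]]
  ]
}}

```text
clock: 12.45
tool_pos: [0.4654, 0.0546, 0.0451]
orientation: [-145.7, 89.9, 31.4]
force: [0.2, 0.3, -0.0]
opening: 0.04
```

>>> {"op": "move_arm", "data": {
  "commands": [
    [[0,0,0,0],[0,0,0,0],[0,0,0,0],[0,0,0,0],[0,0,0,0],[0,0,0,0]]
  ],
  "jaw": 0.8
}}

```text
clock: 13.05
tool_pos: [0.4651, 0.0543, 0.0445]
orientation: [24.9, 90.0, -158.1]
force: [0.9, 0.1, 0.3]
opening: 0.0131
```

>>> {"op": "move_arm", "data": {
  "commands": [
    [[-1,0,0,0],[-2,0,0,0],[-3,0,0,0],[-1,0,0,0],[0,0,0,0]]
  ]
}}

```text
clock: 13.55
tool_pos: [0.4662, 0.0548, 0.1165]
orientation: [-148.3, 89.8, 28.7]
force: [0.3, -0.7, -1.1]
opening: 0.0133
```

>>> {"op": "move_arm", "data": {
  "commands": [
    [[0,4,0.65,0],[0,4,0.65,0],[0,4,0.65,0],[0,4,0.65,0],[0,4,0.65,0],[0,4,0.65,0],[0,3,0.5,0],[0,1.5,0.3,0]]
  ]
}}

```text
clock: 14.35
tool_pos: [0.4017, -0.2297, 0.1134]
orientation: [-9.0, 89.9, 167.9]
force: [0.6, 0.0, -1.1]
opening: 0.0134
```

>>> {"op": "move_arm", "data": {
  "commands": [
    [[0,0,0,0],[0,0,0,0],[0,0,0,0]]
  ]
}}

```text
clock: 14.65
tool_pos: [0.4033, -0.2273, 0.1141]
orientation: [-13.7, 90.0, 163.3]
force: [-0.2, -0.3, 0.2]
opening: 0.0136
```

Run:
```python
from h import *
o=get_obs();print({k:np.round(v,4).tolist() for k,v in o.items() if k not in('qvel','tau')})
```

```text
{'clock': 14.65, 'joint_pos': [-4.9388, 6.8335, -34.1317, -0.0121, -49.0787, 1.9892], 'tool_pos': [0.4033, -0.2273, 0.1141], 'orientation': [-13.7416, 89.9552, 163.3009], 'force': [-0.2159, -0.2709, 0.1947], 'moment': [0.0952, -0.0315, 0.0159], 'opening': 0.0136}
```

>>> {"op": "move_arm", "data": {
  "commands": [
    [[0,0.45,0.04,0],[0,0.45,0.04,0],[1,0,0,0],[1,0,0,0],[0.5,0,0,0],[0,0,0,0],[0,0,0,0]]
  ]
}}

```text
clock: 15.35
tool_pos: [0.4021, -0.2368, 0.0893]
orientation: [6.0, 90.0, -177.0]
force: [-0.4, 0.0, 0.4]
opening: 0.0135
```

Run:
```python
from h import *
o=get_obs();print({k:np.round(v,4).tolist() for k,v in o.items() if k not in('qvel','tau')})
```

```text
{'clock': 15.35, 'joint_pos': [-6.2196, 9.1267, -35.4603, 0.0094, -45.4544, 3.246], 'tool_pos': [0.4021, -0.2368, 0.0893], 'orientation': [5.9768, 89.9581, -176.9902], 'force': [-0.384, 0.0219, 0.3986], 'moment': [0.0752, -0.0502, 0.0109], 'opening': 0.0135}
```

>>> {"op": "move_arm", "data": {
  "commands": [
    [[0.1,-0.05,0,0],[0.1,0,0,0],[0.05,0,0,0]]
  ]
}}

```text
clock: 15.65
tool_pos: [0.4023, -0.2363, 0.0872]
orientation: [176.6, 90.0, -6.4]
force: [0.6, -0.0, -0.3]
opening: 0.0137
```

>>> {"op": "move_arm", "data": {
  "commands": [
    [[0.1,0,0,0]]
  ]
}}

```text
clock: 15.75
tool_pos: [0.4023, -0.2363, 0.0862]
orientation: [174.1, 90.0, -8.9]
force: [0.2, 0.1, -0.4]
opening: 0.0136
```

>>> {"op": "move_arm", "data": {
  "commands": [
    [[0.05,0,0,0]]
  ]
}}

```text
clock: 15.85
tool_pos: [0.4021, -0.2363, 0.0855]
orientation: [-169.7, 90.0, 7.3]
force: [0.6, 0.4, -0.5]
opening: 0.013
```

>>> {"op": "move_arm", "data": {
  "commands": [
    [[0.05,0,0,0]]
  ]
}}

```text
clock: 15.95
tool_pos: [0.4022, -0.2363, 0.0851]
orientation: [176.3, 90.0, -6.7]
force: [0.6, 0.1, -0.8]
opening: 0.0138
```

>>> {"op": "move_arm", "data": {
  "commands": [
    [[0.1,0,0,0]]
  ]
}}

```text
clock: 16.05
tool_pos: [0.4022, -0.2363, 0.0841]
orientation: [170.3, 90.0, -12.6]
force: [-0.2, -0.5, -0.8]
opening: 0.0129
```

>>> {"op": "move_arm", "data": {
  "commands": [
    [[0.1,0,0,0]]
  ]
}}

```text
clock: 16.15
tool_pos: [0.4022, -0.2363, 0.083]
orientation: [175.7, 90.0, -7.3]
force: [0.7, -0.8, -0.9]
opening: 0.0132
```

>>> {"op": "move_arm", "data": {
  "commands": [
    [[0.1,0,0,0]]
  ]
}}

```text
clock: 16.25
tool_pos: [0.4022, -0.2363, 0.082]
orientation: [165.6, 90.0, -17.4]
force: [1.4, 0.1, -0.3]
opening: 0.0134
```

The tip has entered the upper bore without resistance. Continuing down in small steps.

>>> {"op": "move_arm", "data": {
  "commands": [
    [[0.1,0,0,0],[0.1,0,0,0]]
  ]
}}

```text
clock: 16.45
tool_pos: [0.4025, -0.2364, 0.0801]
orientation: [168.5, 90.0, -14.4]
force: [1.0, -0.1, 0.7]
opening: 0.0133
```

>>> {"op": "move_arm", "data": {
  "commands": [
    [[0.1,0,0,0],[0.1,0,0,0]]
  ]
}}

```text
clock: 16.65
tool_pos: [0.4025, -0.2364, 0.0781]
orientation: [168.8, 90.0, -14.2]
force: [0.7, 0.5, 1.0]
opening: 0.013
```

>>> {"op": "move_arm", "data": {
  "commands": [
    [[0.1,0,0,0]]
  ]
}}

```text
clock: 16.75
tool_pos: [0.4025, -0.2363, 0.0771]
orientation: [169.6, 90.0, -13.3]
force: [1.0, -0.3, 0.4]
opening: 0.0133
```

>>> {"op": "move_arm", "data": {
  "commands": [
    [[0.1,0,0,0]]
  ]
}}

```text
clock: 16.85
tool_pos: [0.4025, -0.2364, 0.0761]
orientation: [170.2, 90.0, -12.8]
force: [2.7, -0.0, 0.7]
opening: 0.0131
```

>>> {"op": "move_arm", "data": {
  "commands": [
    [[0.1,0,-0.03,0]]
  ]
}}

```text
clock: 16.95
tool_pos: [0.4025, -0.2363, 0.075]
orientation: [166.9, 90.0, -16.1]
force: [1.0, 0.1, 0.2]
opening: 0.0135
```

>>> {"op": "move_arm", "data": {
  "commands": [
    [[0.1,0,0,0]]
  ]
}}

```text
clock: 17.05
tool_pos: [0.4025, -0.2364, 0.074]
orientation: [169.7, 90.0, -13.3]
force: [0.7, -0.8, 0.8]
opening: 0.0129
```

>>> {"op": "move_arm", "data": {
  "commands": [
    [[0.05,0,0,0]]
  ]
}}

```text
clock: 17.15
tool_pos: [0.4025, -0.2363, 0.0735]
orientation: [149.7, 90.0, -33.3]
force: [1.4, -0.7, 0.5]
opening: 0.0135
```

>>> {"op": "move_arm", "data": {
  "commands": [
    [[0.05,0,0,0]]
  ]
}}

```text
clock: 17.25
tool_pos: [0.4025, -0.2363, 0.073]
orientation: [119.4, 90.0, -63.6]
force: [1.5, 0.1, 1.0]
opening: 0.0132
```

Run:
```python
from h import *
for n in ('wrist','scene'):
    p,d,K,T=snap(n);C=cloud(d,K,T)
    m=(np.hypot(C[...,0]-.4025,C[...,1]+.2365)<.016)&(C[...,2]>.035)&(C[...,2]<.12)
    P=C[m];print(n,m.sum())
    for a in np.arange(.035,.115,.005):
        k=(P[:,2]>=a)&(P[:,2]<a+.005)
        if k.sum(): q=P[k]-[.4025,-.2363,0];print(round(a,3),k.sum(),(q[:,:2].min(0)*1e3).round(1),(q[:,:2].max(0)*1e3).round(1))
    v,u=np.where(m);print(u.min() if len(u) else '',u.max() if len(u) else '',v.min() if len(v) else '',v.max() if len(v) else '')
    np.savez(n+'6.npz',p=p,d=d,K=K,T=T)
```

```text
wrist 4489
0.035 92 [-12.6 -14.7] [11.1  1.9]
0.04 373 [-13.1 -13.2] [12.2  5.3]
0.045 697 [-12.5 -12.9] [12.   4.7]
0.05 48 [-4.1 -4.5] [ 2.9 -1.5]
0.055 10 [-3.  -4.6] [ 2.3 -3.1]
0.065 64 [-7.4 -9.3] [ 6.  -2.5]
0.07 234 [-11.1  -9.9] [ 9.2 -1.1]
0.075 241 [-12.3 -11.3] [11.3 -2.2]
0.08 241 [-12.6 -11.8] [11.5 -2.5]
0.085 300 [-12.6 -12.2] [11.4 -2.6]
0.09 420 [-13.2 -11.9] [11.6 -1.6]
0.095 361 [-13.9 -11.1] [12.7 -2.5]
0.1 762 [-12.6 -11.5] [11.5  1.6]
0.105 187 [-12.8 -12. ] [11.7 -8.1]
0.11 232 [-12.8 -11.7] [11.6 -4.7]
251 318 220 356
scene 287
0.035 3 [-13.6  -3.2] [-12.3   7.3]
0.04 35 [-14.  -11.4] [11.  14.2]
0.045 32 [-13.3 -10.6] [10.3 15.3]
0.05 5 [-4.9 -0.8] [2.3 2.7]
0.055 8 [-4.7  0.4] [0.3 4.7]
0.06 1 [1.2 0.4] [1.2 0.4]
0.065 15 [-9.5 -1.7] [6.3 7.5]
0.07 11 [-9.4 -0.3] [13.3  8.3]
0.075 15 [-11.5   2. ] [13.5  9.6]
0.08 20 [-11.2  -0.1] [13.7 10.2]
0.085 22 [-10.1   1. ] [12.   9.6]
0.09 20 [-11.8   0.6] [12.7 10. ]
0.095 23 [-11.2  -9.7] [13.9 10. ]
0.1 28 [-11.5  -8. ] [12.1  9.5]
0.105 15 [-11.7 -10.7] [12.7 11.1]
0.11 14 [-10.3  -3.8] [13.2 11. ]
348 362 188 223
```

The depth data confirms it: the shank is in the fork, the collar's underside is at z ≈ 0.066, and the tip is at tongue level. Continuing gently.

>>> {"op": "move_arm", "data": {
  "commands": [
    [[0.1,0,0,0]]
  ]
}}

```text
clock: 17.45
tool_pos: [0.4025, -0.2363, 0.0721]
orientation: [166.3, 90.0, -16.7]
force: [1.0, 0.1, 1.0]
opening: 0.0135
```

>>> {"op": "move_arm", "data": {
  "commands": [
    [[0.1,0,0,0]]
  ]
}}

```text
clock: 17.55
tool_pos: [0.4025, -0.2363, 0.071]
orientation: [171.2, 90.0, -11.8]
force: [0.8, -0.9, 1.1]
opening: 0.013
```

>>> {"op": "move_arm", "data": {
  "commands": [
    [[0.1,0,0,0]]
  ]
}}

```text
clock: 17.65
tool_pos: [0.4025, -0.2363, 0.07]
orientation: [170.2, 90.0, -12.8]
force: [1.8, -0.8, -0.3]
opening: 0.0131
```

>>> {"op": "move_arm", "data": {
  "commands": [
    [[0.1,0,0,0]]
  ]
}}

```text
clock: 17.75
tool_pos: [0.4025, -0.2364, 0.069]
orientation: [146.2, 90.0, -36.8]
force: [1.8, -0.1, 0.4]
opening: 0.0133
```

>>> {"op": "move_arm", "data": {
  "commands": [
    [[0.1,0,0,0],[0.1,0,0,0],[0.1,0,0,0]]
  ]
}}

```text
clock: 18.05
tool_pos: [0.4025, -0.2363, 0.066]
orientation: [137.9, 90.0, -45.1]
force: [1.4, 0.2, -0.1]
opening: 0.0133
```

>>> {"op": "move_arm", "data": {
  "commands": [
    [[0.1,0,0,0],[0.1,0,0,0]]
  ]
}}

```text
clock: 18.25
tool_pos: [0.4025, -0.2363, 0.064]
orientation: [172.6, 90.0, -10.4]
force: [1.5, -0.0, 1.4]
opening: 0.0139
```

>>> {"op": "move_arm", "data": {
  "commands": [
    [[0.1,0,0,0],[0.1,0,0,0]]
  ]
}}

```text
clock: 18.45
tool_pos: [0.4025, -0.2363, 0.062]
orientation: [155.9, 90.0, -27.1]
force: [1.8, 0.5, 0.7]
opening: 0.0131
```

>>> {"op": "move_arm", "data": {
  "commands": [
    [[0.1,0,0,0]]
  ]
}}

```text
clock: 18.55
tool_pos: [0.4025, -0.2363, 0.061]
orientation: [164.0, 90.0, -19.0]
force: [2.2, -0.9, 0.8]
opening: 0.0133
```

>>> {"op": "move_arm", "data": {
  "commands": [
    [[0.1,0,0,0]]
  ]
}}

```text
clock: 18.65
tool_pos: [0.4025, -0.2363, 0.06]
orientation: [155.1, 90.0, -27.8]
force: [1.8, 0.6, -0.4]
opening: 0.0133
```

>>> {"op": "move_arm", "data": {
  "commands": [
    [[0.1,0,0,0]]
  ]
}}

```text
clock: 18.75
tool_pos: [0.4025, -0.2363, 0.059]
orientation: [160.8, 90.0, -22.2]
force: [2.0, -0.4, 0.9]
opening: 0.0135
```

>>> {"op": "move_arm", "data": {
  "commands": [
    [[0.1,0,0,0]]
  ]
}}

```text
clock: 18.85
tool_pos: [0.4025, -0.2363, 0.058]
orientation: [-175.7, 90.0, 1.3]
force: [2.2, 0.3, 0.8]
opening: 0.0131
```

>>> {"op": "move_arm", "data": {
  "commands": [
    [[0.1,0,0,0]]
  ]
}}

```text
clock: 18.95
tool_pos: [0.4025, -0.2363, 0.057]
orientation: [176.2, 90.0, -6.7]
force: [1.4, -0.1, 0.6]
opening: 0.013
```

```bash
cat > chk.py <<'E'
from h import *
o=get_obs();t=np.array(o['tool_pos']);print(t.round(4),np.round(o['force'],2),o['opening'],o['clock'])
p,d,K,T=snap('wrist');C=cloud(d,K,T)
m=(np.hypot(C[...,0]-.4025,C[...,1]+.2365)<.016)&(C[...,2]>.035)&(C[...,2]<.09);P=C[m]
for a in np.arange(.036,.08,.003):
    k=(P[:,2]>=a)&(P[:,2]<a+.003)
    if k.sum(): q=P[k]-[.4025,-.2363,0];print(round(a,3),k.sum(),(q[:,:2].min(0)*1e3).round(1),(q[:,:2].max(0)*1e3).round(1))
E
python3 chk.py
```

```text
[ 0.4025 -0.2363  0.057 ] [ 1.39 -0.1   0.59] 0.012958968533634483 18.95
0.036 79 [-12.8 -13.1] [11.2 -4. ]
0.039 92 [-12.6 -13.6] [11.1 -4.6]
0.042 253 [-12.9 -13.1] [11.5  1.2]
0.045 413 [-12.7 -13.5] [11.1 -0. ]
0.048 2 [-7.  -7.5] [-4.1 -5.2]
0.051 62 [-7.4 -9.2] [ 6.1 -1.9]
0.054 216 [-8.8 -9.2] [ 6.  -1.1]
0.057 60 [-11.2 -10. ] [ 9.2 -2.5]
0.06 140 [-12.8 -11.3] [11.2 -2.9]
0.063 148 [-12.7 -11.7] [11.5 -2.2]
0.066 171 [-12.6 -12. ] [11.2 -2. ]
0.069 168 [-12.3 -11.8] [11.6 -2.4]
0.072 185 [-12.5 -11.9] [11.7 -2.1]
0.075 268 [-12.7 -12. ] [11.6 -1.5]
0.078 255 [-14. -12.] [12.3 -2.8]
```

>>> {"op": "move_arm", "data": {
  "commands": [
    [[0.1,0,0,0],[0.1,0,0,0]]
  ]
}}

```text
clock: 19.2
tool_pos: [0.4025, -0.2363, 0.055]
orientation: [-173.7, 90.0, 3.3]
force: [2.4, 0.3, 1.0]
opening: 0.0131
```

>>> {"op": "move_arm", "data": {
  "commands": [
    [[0.1,0,0,0]]
  ]
}}

```text
clock: 19.3
tool_pos: [0.4025, -0.2363, 0.054]
orientation: [169.8, 90.0, -13.1]
force: [2.4, -0.5, 0.8]
opening: 0.0129
```

>>> {"op": "move_arm", "data": {
  "commands": [
    [[0.1,0,0,0]]
  ]
}}

```text
clock: 19.4
tool_pos: [0.4025, -0.2363, 0.053]
orientation: [174.4, 90.0, -8.5]
force: [2.3, 0.5, 1.1]
opening: 0.0134
```

>>> {"op": "move_arm", "data": {
  "commands": [
    [[0.05,0,0,0]]
  ]
}}

```text
clock: 19.5
tool_pos: [0.4025, -0.2363, 0.0525]
orientation: [151.1, 90.0, -31.9]
force: [1.5, 0.1, 1.1]
opening: 0.0135
```

>>> {"op": "move_arm", "data": {
  "commands": [
    [[0.05,0,0,0]]
  ]
}}

```text
clock: 19.6
tool_pos: [0.4025, -0.2363, 0.052]
orientation: [150.1, 90.0, -32.9]
force: [2.2, 0.9, 0.7]
opening: 0.0131
```

>>> {"op": "move_arm", "data": {
  "commands": [
    [[0.05,0,0,0]]
  ]
}}

```text
clock: 19.7
tool_pos: [0.4025, -0.2363, 0.0515]
orientation: [-175.5, 90.0, 1.5]
force: [2.3, 1.0, 0.7]
opening: 0.0129
```

>>> {"op": "move_arm", "data": {
  "commands": [
    [[0.05,0,0,0]]
  ]
}}

```text
clock: 19.8
tool_pos: [0.4025, -0.2364, 0.0513]
orientation: [86.3, 90.0, -96.7]
force: [0.6, 1.0, 9.8]
opening: 0.0134
```

```bash
python3 chk.py
```

```text
[ 0.4025 -0.2364  0.0513] [0.61 0.95 9.76] 0.013440448475607013 19.8
0.036 83 [-12.8 -13.2] [11.3 -3.8]
0.039 107 [-12.7 -13.1] [11.3 -4.6]
0.042 207 [-12.6 -13.3] [11.1 -2.2]
0.045 315 [-11.9 -13. ] [10.6 -2. ]
0.048 221 [-7.3 -9.2] [ 6.1 -0.9]
0.051 43 [-11.1 -10. ] [ 9.2 -2.7]
0.054 129 [-11.  -10.3] [ 9.2 -2.4]
0.057 155 [-12.3 -11.8] [11.6 -2.2]
0.06 157 [-12.5 -11.8] [11.5 -2.5]
0.063 178 [-12.3 -11.8] [11.6 -2.7]
0.066 190 [-12.8 -11.9] [11.4 -2.6]
0.069 260 [-12.6 -11.8] [12.  -1.4]
0.072 262 [-14.  -11.4] [12.4 -2.6]
0.075 193 [-13.9 -11.1] [12.6 -2.6]
0.078 381 [-11.2 -10.3] [9.5 1.2]
```

Firm contact exactly at the seated height (expected TCP z 0.0515). A slight extra press will confirm it.

>>> {"op": "move_arm", "data": {
  "commands": [
    [[0.03,0,0,0]]
  ]
}}

```text
clock: 19.95
tool_pos: [0.4025, -0.2364, 0.0512]
orientation: [96.8, 90.0, -86.1]
force: [-0.9, 1.8, 11.6]
opening: 0.0134
```

>>> {"op": "move_arm", "data": {
  "commands": [
    [[0,0,0,0],[0,0,0,0]]
  ]
}}

```text
clock: 20.15
tool_pos: [0.4026, -0.2364, 0.0513]
orientation: [140.6, 90.0, -42.4]
force: [-0.0, 1.3, 8.7]
opening: 0.013
```

Seated. I'll open the jaws only slightly, because the holder flange is close, then lift straight up.

>>> {"op": "move_arm", "data": {
  "commands": [
    [[0,0,0,0],[0,0,0,0],[0,0,0,0]]
  ],
  "jaw": 1.9
}}

```text
clock: 20.45
tool_pos: [0.4017, -0.2362, 0.0504]
orientation: [-9.7, 89.9, 167.3]
force: [0.2, 0.5, -0.0]
opening: 0.019
```

>>> {"op": "move_arm", "data": {
  "commands": [
    [[-0.3,0,0,0],[-0.5,0,0,0],[-1,0,0,0],[-1.5,0,0,0],[-2,0,0,0]]
  ]
}}

```text
clock: 20.95
tool_pos: [0.402, -0.2363, 0.1045]
orientation: [-6.5, 89.9, 170.5]
force: [0.6, 0.3, -0.2]
opening: 0.019
```

>>> {"op": "move_arm", "data": {
  "commands": [
    [[-4,-1,0,0],[-4,-2,0,0],[-3,-2,0,0],[0,0,0,0],[0,0,0,0]]
  ]
}}

```text
clock: 21.45
tool_pos: [0.4054, -0.1859, 0.2152]
orientation: [-172.6, 89.8, 4.5]
force: [-0.5, -1.1, -0.3]
opening: 0.0193
```

Run:
```python
from h import *
o=get_obs();t=np.array(o['tool_pos']);print(t.round(4),np.round(o['force'],2),o['opening'],o['clock'])
p,d,K,T=snap('wrist');np.savez('w7.npz',p=p,d=d,K=K,T=T);C=cloud(d,K,T)
m=(np.hypot(C[...,0]-.4025,C[...,1]+.2365)<.016)&(C[...,2]>.035)&(C[...,2]<.1);P=C[m]
for a in np.arange(.036,.1,.003):
    k=(P[:,2]>=a)&(P[:,2]<a+.003)
    if k.sum(): q=P[k]-[.4025,-.2363,0];print(round(a,3),k.sum(),(q[:,:2].min(0)*1e3).round(1),(q[:,:2].max(0)*1e3).round(1))
c=p[20:320,100:500];cv2.imwrite('pics/w7.png',cv2.resize(c,None,fx=2,fy=2,interpolation=cv2.INTER_CUBIC)[...,::-1])
```

```text
[ 0.4054 -0.1859  0.2152] [-0.45 -1.1  -0.31] 0.019307676246025574 21.45
0.036 10 [-11.7 -12.9] [9.2 8.1]
0.039 4 [ -8.8 -13. ] [11.   6.8]
0.042 110 [-12.9 -12.5] [11.9 15.6]
0.045 298 [-12.8 -12.5] [11.7 15.6]
0.048 63 [-9.1 -8.7] [8.4 1.3]
0.051 1 [-6.7 -5.7] [-6.7 -5.7]
0.054 6 [-4.9 -7.4] [ 4.6 -5. ]
0.057 4 [-4.  -7.3] [ 0.2 -6.5]
0.06 4 [-0.7 -6.9] [ 6.3 -3.1]
0.063 8 [-6.4 -7.3] [ 4.4 -4.3]
0.066 5 [-4.7 -6.8] [ 6.1 -3. ]
0.069 5 [-7.1 -6.9] [ 3.4 -3.2]
0.072 6 [-7.6 -6.2] [ 6.9 -0.5]
0.075 9 [-6.9 -7.4] [6.  4.2]
0.078 84 [-7.5 -6.9] [6.9 7.3]
0.081 174 [-6.7 -6.4] [6.  6.2]
```

View pics/w7.png

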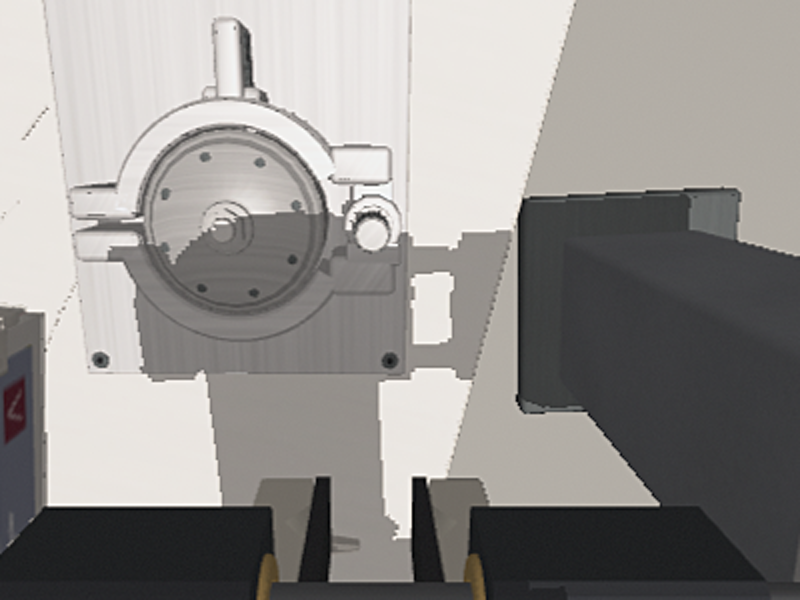

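Run:
```python
from h import *
z=np.load('w7.npz');p,d,K,T=[z[k] for k in 'pdKT'];C=cloud(d,K,T).reshape(-1,3)
c=np.array([.4671,-.2686]);ex=np.array([.0515,.9987]);ey=np.array([-.9987,.0515])
L=np.c_[(C[:,:2]-c)@ex,(C[:,:2]-c)@ey]*1e3
k=np.hypot(C[:,0]-.4022,C[:,1]+.2363)<.009
q=C[k&(C[:,2]>.07)][:,2];print('pin top z',np.median(q),np.percentile(q,[10,90]));
k=(np.hypot(C[:,0]-.4022,C[:,1]+.2363)<.0135)&(C[:,2]>.035)&(C[:,2]<.0475)&(np.hypot(C[:,0]-.4022,C[:,1]+.2363)>.010);print('fork top z',np.median(C[k][:,2]))
from scipy.optimize import least_squares
for n,a,b in (('near',-30,22),('far',40,90)):
    m=(C[:,2]>.040)&(C[:,2]<.049)&(L[:,0]>a)&(L[:,0]<b)&(abs(L[:,1]-5)<42);X=L[m]
    r=least_squares(lambda q:np.maximum(0,np.abs(np.hypot(*(X-q).T)-48)-6),[30,5],loss='soft_l1');print(n,m.sum(),r.x,r.cost)
```

```text
pin top z 0.081262172831565 [0.0791961  0.08237315]
fork top z 0.045393572979160635
near 2577 [32.61165909  4.419285  ] 1168.8365469773687
far 1948 [24.55524029  4.53250111] 709.5564116443711
```

The last view shows the clamp closed round the holder at crop (230,220), with the pin standing in the hinge at (372,230). The pin top is 35.9 mm above the fork; seated, it should be 36. The gripper is clear, so I'm handing in.

```bash
python3 -c "
from plant import close_job;print(close_job())"
```

```text
the job is handed in; nothing more can be done
None
```

The clamp is closed with the hinge pin standing in it, and the job was handed in at about 21.5 s of the 72 s allowed.

**Loose half:** I gripped it by its tab, turned it about 11° to line up with the plate, and slid it up to the holder. It came to a firm stop at about 8 N. The last wrist picture shows both halves round the holder with the tongue in the fork.

**Pin:** I took it from the block and lowered it through the knuckles in small steps. It stopped on its collar with the tool at z = 51.3 mm, where 51.5 mm was expected. The highest force reading was about 12 N. When I opened the jaws the tool dropped freely by about 1 mm, so the pin was resting on the hinge and the fingers on nothing.

**Last checks:** The pin top measured 35.9 mm above the fork top by depth, against 36 mm when seated. The gripper was clear, with force readings near zero.

**Checks that disagreed or were not made:**
- I did not feel the 3 to 12 N spring-ball grip on the way down. Readings stayed around 1 to 2 N until the stop.
- The ring-centre fits from the last picture put the two halves about 8 mm apart along the plate. I put that down to poor fits: the fixed far half fitted at 24.6 mm along plate x, though the holder boss measured about 30 mm. I relied on the felt stop and the picture instead.
- I did not look at the bolt and bystanders again at the end, but nothing touched them that I know of.

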